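Prise open the die carrier

TASK

The grey cover of the black die carrier on the sloping stand fits too tightly for fingers. Take the orange-handled pry blade, feel for the yellow-marked ledge, slide the blade, sloping with it, fully home into the slot under the middle of the cover's front edge before lifting anything, then lever the cover up and swing it back wide open against its stop; then lay the blade down flat with its handle on the blue mat and let go. Touch the carrier and its cover with the blade only, never with the gripper, and leave the other things on the table where they are.

Things in the scene. Friction and masses are not known exactly. Their poses are not given: they have to be found in the camera images.
- pry_tool: Pry blade, 160 mm long, 0.12 kg. Orange handle 110 x 20 x 24 mm (x, y, z); origin at the centre of the handle's underside, x along it towards the blade, z up. The steel blade runs from the handle's front (x = 55 mm) to x = 105 mm, 20 mm wide, 3 mm thick, its mid-plane 12 mm above the handle's underside. Lies on the mat; centre of mass 8 mm ahead of the origin.
- blade_tip (a point): Middle of the blade's front edge, at (105, 0, 12) mm in the pry tool's frame; axes as the pry tool's.
- carrier: Stand on the table (135 x 130 mm foot) bearing a black sloping case 140 x 150 x 38 mm. z up, x level, from front to hinge; origin on the table below slot_mid. The case rises along x at 0.5 rad; its height is clamped within 6 mm either side of mid-setting, not reported. Sloping frame: u up the slope, v = y, w square to it. Side cheeks at |v| = 67 to 75 mm reach w = 13 mm, the bottom w = -25 mm.
- slot_mid (a point): Where the middle of the pry slot's mouth lies (u = v = w = 0) at mid-setting, 105 mm above the table; fixed to the foot, so the real slot stands up to 6 mm higher or lower: feel for the ledge. The ledge is flat, w = 0, 134 mm wide, from u = -16 mm; the slot goes on up the slope from u = 0, 44 mm wide (v), 5 mm high (w = 0 to 5), to a step 3 mm high at u = 24 mm.
- cover_hinge (a point): Where the middle of the cover's hinge axis (parallel to the carrier's y) lies at mid-setting: u = 114, w = 8 mm; the real one stands higher or lower by the same amount as the slot. Axes level, as the carrier's.
- cover (a joint): Angle of the grey cover, rad: 0 closed, grows as its front edge lifts, 1.57 at its stop. The stiff hinge holds it where it is left; about 2 N at the front edge moves it. A plate 110 x 130 x 6 mm, mid-plane through the hinge axis, front edge 114 mm from it; beside the slot a 5 mm skirt under the front edge closes the gap.
- tool_mat: Flat blue mat 220 x 150 x 2 mm (x, y, z) fixed on the table; origin at the centre of its underside.
- chip_box_d: Chip box with a white lid and a black base, 59 x 54 x 16 mm; origin under its centre. Leave alone.
- chip_box_a: Black chip box, 59 x 54 x 16 mm; origin under its centre. Leave alone.
- vial_b: White vial with a red cap, 25 mm across, 54 mm high; origin under its centre. Leave alone.
- vial_c: White vial with a black cap, 29 mm across, 41 mm high; origin under its centre. Leave alone.
- petri_lid: Clear round dish, 98 mm across, 12 mm high; origin under its centre. Leave alone.
- loupe: Black loupe, 38 mm across, 35 mm high; origin under its centre. Leave alone.
- tweezers_a: Steel tweezers, 121 x 12 x 9 mm; origin under the centre. Leave alone.
Not all that is in view belongs to the job. Several things have the shape of the pry_tool; the one meant has the colours described above.

How it is judged:
By the outcome, as a careful person would: the job done as asked, in the order asked, and still so for the second after the job is handed in, with the robot touching nothing.
It also fails if it takes over 61 s, if anything falls off the work surface, if the arm or the gripper's body presses on something with over 40 N, if the wrist force passes 120 N, or if a joint passes its speed limit or range.

ROBOT

A 6-joint arm with a two-finger parallel gripper is mounted at the origin on a cart in front of the work surface, level with it; the furniture and walls round the work are solid. World frame = base frame: x ahead of the robot, y to its left, z up, the work surface at z = 0. Lengths are in m, angles in rad, forces in N, time in s.
With the tool pointing down it reaches from about 0.275 to 0.75 m from the base axis. Payload 10.2 kg.
Tool frame: the origin (TCP) lies midway between the tips of the shut fingers; the grasp point (between the pads) lies 19 mm behind it (env.hold_point_z is the distance from the TCP to the grasp point, in m); z points along the fingers, y is the line along which they close (so a half turn about z gives the same grasp; the last joint's range is limited). The gripper opens to 85 mm and grips with 20 to 120 N. Pads are 22 mm wide; open, the fingers measure 114 mm over their backs; the gripper's body (76 mm by 85 mm) begins 54 mm behind the grasp point. The pads swing forward as they close: fully open they stand 13 mm farther back than shut.
Start: joints at [1.09, 0.313, 1.498, -0, 1.331, -0.223], TCP at [0.134, 0.508, 0.231] pointing down, gripper open.
Joint ranges: [-2.94, 2.94], [-0.97, 2.17], [0.19, 2.56], [-1.23, 4.37], [0.02, 3.11], [-2.88, 2.88]. Speed limits (rad/s): [2.39, 2.39, 3.01, 3.14, 3.14, 3.14].

INTERFACE

Orientations are given as a unit quaternion [x, y, z, w].
In Python, from bench import env, kinematics, monitor, eyes, job gives the robot as it stands. The module is installed in compiled form; this text tells all that it offers. Calls block until the motion is done:
- env.reach(position, orientation): joint-space move of the TCP to a pose.
- env.movel(position, velocity=0.15, frame=None, guard=None): straight line of the TCP; frame=None keeps the orientation; velocity is the mean speed in m/s. With guard (N) it stops when the force on the tool has changed by that much, and returns True; else False.
- env.set_joints(angles): joint-space move.
- env.release() and env.close_gripper(effort=None): open the fingers fully, or close them until they stop; effort is the grip in N (None keeps the last).
- env.hold(seconds).
- kinematics.ik(position, orientation): joint angles nearest the present ones, or None.
- monitor.sense(): the state.
- eyes.grab_frame(name): name is "scene" or "top" or "wrist"; returns a dict with "frame" (480x640x3 uint8, red, green, blue), "mtx" (3x3 intrinsics, pixels), "view" (4x4, takes a point from world to camera coordinates). Camera axes: x right, y down, z forward; pixel columns grow to the right and rows downward; lengths in m; the calibration is good to about 2 mm. The wrist camera is an equidistant fisheye: a pixel r from the principal point sees the ray r / f radians off the axis. A picture is of the moment at which its call begins. There is no depth.
A pose or a line that the arm cannot do raises env.MotionError and nothing moves.
- job.hand_in(): hands the job in; it is judged then, once.
The state is a dict: "clock": time; "joints": joint angles; "qvel": joint speeds; "joint_efforts": joint torques, N m; "position": TCP position; "ee_rot": TCP orientation; "contact_force": force on the tool from outside, world axes, zero at the start; "ft_torque": the same for the moment, N m; "finger_gap": opening from 0.0 (shut) to 1.0 (fully open); "gripper_force": force on a finger pad.
Only numpy, scipy, OpenCV 4.12 (cv2) and the standard library are available. Lean on these libraries where they do the work, as an engineer would, in place of code of your own. Each camera call takes 0.05 s, during which the arm holds its last target. There are 200 camera calls.

## Working session

There is one attempt and no reset: what is moved stays moved. The work goes in short steps, each a Python script; the robot and the scene stay as the last script left them, time stands still between calls to the robot, and variables do not carry over. Pictures are saved under pics/ and viewed, at most 10 in all, crops included, and the job is handed in when it is done.

```bash
mkdir -p pics
python3 - <<'E'
from bench import env, kinematics, monitor, eyes, job
import cv2,numpy as np,pickle
for n in("scene","top"):
    d=eyes.grab_frame(n); cv2.imwrite(f"pics/{n}0.png",d["frame"][:,:,::-1]); pickle.dump(d,open(f"{n}0.pkl","wb"))
    V=d["view"]; print(n,d["mtx"].round(1).tolist(),(-V[:3,:3].T@V[:3,3]).round(3),V[:3,:3].round(2).tolist())
print(monitor.sense())
print(env.hold_point_z)
E
```

```text
scene [[552.5, 0.0, 318.1], [0.0, 552.5, 240.3], [0.0, 0.0, 1.0]] [0.048 0.848 0.879] [[-0.86, -0.51, 0.01], [-0.31, 0.51, -0.8], [0.41, -0.69, -0.6]]
top [[553.7, 0.0, 322.9], [0.0, 553.7, 238.5], [0.0, 0.0, 1.0]] [ 0.315 -0.042  1.528] [[0.01, -1.0, 0.01], [-0.98, -0.01, -0.18], [0.18, -0.01, -0.98]]
{'clock': 0.1, 'joints': array([ 1.08960005e+00,  3.13365936e-01,  1.49833563e+00, -1.46591372e-05,
        1.33098264e+00, -2.23375960e-01]), 'qvel': array([-1.39718977e-03, -1.47237086e-03, -1.31130535e-03,  5.23129218e-05,
       -6.82650270e-04, -4.26146363e-04]), 'joint_efforts': array([ 1.70776519e-03, -4.12896109e+01, -2.60144860e+01, -2.52857844e-04,
        3.00723477e-03,  2.00200262e-06]), 'position': array([0.13376104, 0.50744918, 0.23081627]), 'ee_rot': array([ 1.28551673e-01,  9.91702662e-01, -5.14715403e-04, -1.81635733e-04]), 'contact_force': array([ 0.14468368, -0.12579035,  0.62765832]), 'ft_torque': array([-0.04681344,  0.0476838 ,  0.10318314]), 'gripper_force': 0.0, 'finger_gap': 0.9985258751729618}
0.0187
```

View pics/top0.png

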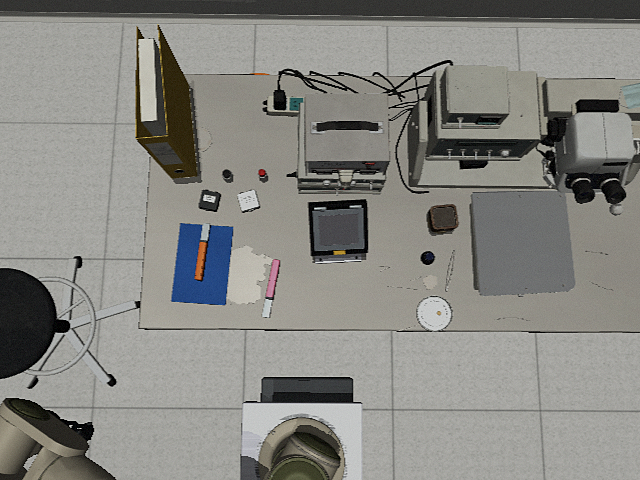

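View pics/scene0.png

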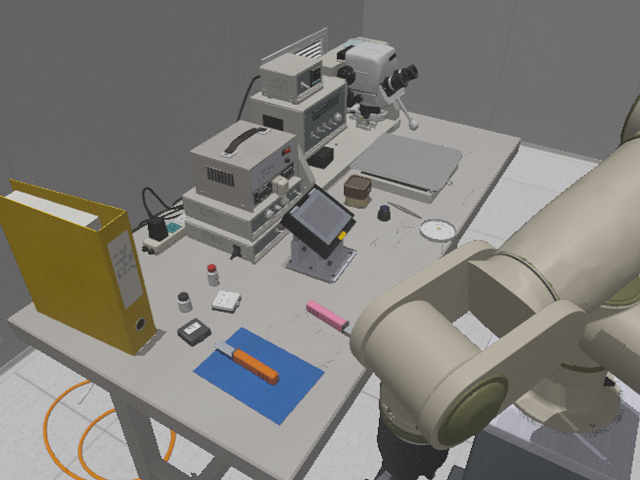

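Top: there are two tools of the pry shape. One is orange-handled at (203,252), blade end at (206,230), lying on the blue mat. The other is pink-handled at (273,272), blade end at (266,310). By the description I choose the orange one. The carrier is at (338,230), with its yellow mark at about (339,252). In the scene view the orange tool is at (255,366) and the carrier at (320,220), with its yellow mark at (343,236).

```bash
cat > h.py <<'E'
import numpy as np,cv2,pickle
def ray(d,px):
    K,V=d["mtx"],d["view"]; R,t=V[:3,:3],V[:3,3]
    r=R.T@np.linalg.inv(K)@np.array([px[0],px[1],1.]); return -R.T@t, r/np.linalg.norm(r)
def onplane(d,px,z):
    c,r=ray(d,px); return c+r*(z-c[2])/r[2]
def tri(a,b):
    (c1,r1),(c2,r2)=a,b
    s=np.linalg.lstsq(np.c_[r1,-r2],c2-c1,rcond=None)[0]
    p,q=c1+s[0]*r1,c2+s[1]*r2; return (p+q)/2,np.linalg.norm(p-q)
def mask(d,lo,hi,roi):
    h=cv2.cvtColor(d["frame"],cv2.COLOR_RGB2HSV); m=cv2.inRange(h,lo,hi); o=np.zeros_like(m)
    x0,y0,x1,y1=roi; o[y0:y1,x0:x1]=m[y0:y1,x0:x1]; return o
def big(m):
    c=max(cv2.findContours(m,0,cv2.CHAIN_APPROX_NONE)[0],key=cv2.contourArea)
    return c,cv2.minAreaRect(c)
E
python3 - <<'E'
from h import *
S,T=[pickle.load(open(f"{n}0.pkl","rb")) for n in("scene","top")]
np.set_printoptions(precision=4,suppress=True)
for n,d,roi,yr in(("top",T,(180,215,230,300),(325,240,352,260)),("scene",S,(200,320,300,400),(325,222,360,250))):
    c,r=big(mask(d,(3,120,80),(20,255,255),roi)); b=cv2.boxPoints(r)
    print(n,"orange",r); print(np.array([onplane(d,p,.026)[:2] for p in b]))
    ys,xs=np.nonzero(mask(d,(20,100,80),(35,255,255),yr)); print("yellow",len(xs),xs.mean(),ys.mean(),xs.min(),xs.max(),ys.min(),ys.max())
    d["y"]=ray(d,(xs.mean(),ys.mean()))
    c,r=big(mask(d,(100,120,60),(125,255,255),(0,200,330,430))); b=cv2.boxPoints(cv2.minAreaRect(c)) if n=="top" else cv2.approxPolyDP(c,6,True)[:,0]
    print("mat",np.array([onplane(d,p,.002)[:2] for p in b]))
print("yellow 3d",tri(S["y"],T["y"]))
a=cv2.resize(T["frame"][185:275,290:390],None,fx=8,fy=8,interpolation=2)[:600]
cr=T["frame"][190:270,295:385]; cr=cv2.resize(cr,None,fx=4.4,fy=4.4,interpolation=2)
c2=cv2.resize(T["frame"][215:305,170:260],None,fx=3.9,fy=3.9,interpolation=2)
c3=cv2.resize(S["frame"][175:285,275:365],None,fx=5.4,fy=5.4,interpolation=2)[:600]
h=max(x.shape[0] for x in(cr,)); out=np.zeros((600,800,3),np.uint8)
c3=cv2.resize(c3,(400,594)); cr=cv2.resize(cr,(396,352)); c2=cv2.resize(c2,(240,240))
out[:594,400:]=c3; out[:352,:396]=cr; out[356:596,:240]=c2
cv2.imwrite("pics/crop1.png",out[:,:,::-1])
E
```

```text
top orange ((200.2899932861328, 260.469970703125), (6.9296464920043945, 37.90092468261719), 8.13010311126709)
[[0.4753 0.2954]
 [0.5788 0.2858]
 [0.5763 0.2668]
 [0.4728 0.2767]]
yellow 49 339.2244897959184 252.18367346938774 333 345 250 254
mat [[0.4164 0.3603]
 [0.6402 0.3495]
 [0.6255 0.1991]
 [0.4023 0.2139]]
scene orange ((255.449462890625, 366.2808837890625), (51.09189987182617, 12.931974411010742), 32.00538635253906)
[[0.5742 0.3002]
 [0.5802 0.27  ]
 [0.4658 0.282 ]
 [0.4623 0.3105]]
yellow 55 341.27272727272725 234.85454545454544 337 346 231 239
mat [[0.624  0.2064]
 [0.6263 0.2554]
 [0.4946 0.2607]
 [0.4741 0.2975]
 [0.6266 0.2816]
 [0.6324 0.3498]
 [0.416  0.3624]
 [0.4093 0.2151]]
yellow 3d (array([ 0.5416, -0.0955,  0.095 ]), np.float64(0.0013723476600841602))
```

View pics/crop1.png

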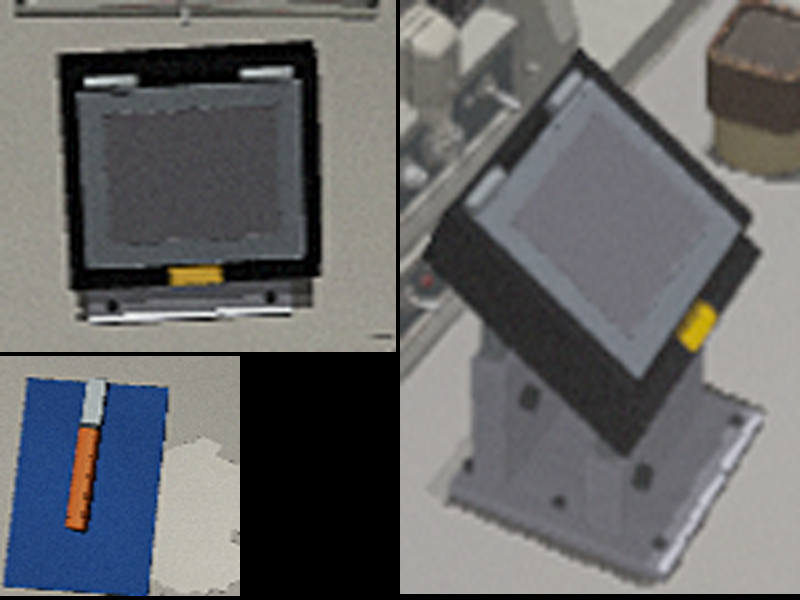

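The crop confirms the orange tool, with its blade towards +x. It also shows the yellow ledge mark at the middle of the carrier's front. Next I hover over the tool for a wrist picture and check that the whole path can be reached.

```bash
cat >> h.py <<'E'
from scipy.spatial.transform import Rotation as Rn
np.set_printoptions(precision=4,suppress=True)
HP=0.0187
def toolR(yaw,a): # tool axes: x fwd sloping up by a
    return Rn.from_euler("z",yaw)*Rn.from_euler("y",-a)
FLIP=Rn.from_matrix(np.array([[-1,0,0],[0,1,0],[0,0,-1.]]).T)  # tcp axes in tool frame: x=-X,y=Y,z=-Z
def tcpq(yaw,a): return (toolR(yaw,a)*FLIP).as_quat()
def fish(d,px):
    K,V=d["mtx"],d["view"]; R,t=V[:3,:3],V[:3,3]
    u=(np.array(px,float)-[K[0,2],K[1,2]])/[K[0,0],K[1,1]]; th=np.hypot(*u)
    r=np.array([*(u/th*np.sin(th)),np.cos(th)]); return -R.T@t,R.T@r
def fplane(d,px,z):
    c,r=fish(d,px); return c+r*(z-c[2])/r[2]
def fproj(d,p):
    K,V=d["mtx"],d["view"]; q=V[:3,:3]@np.array(p)+V[:3,3]; th=np.arctan2(np.hypot(q[0],q[1]),q[2])
    return np.array([K[0,2],K[1,2]])+K[0,0]*th*q[:2]/np.hypot(q[0],q[1])
E
python3 - <<'E'
from bench import env, kinematics, monitor, eyes, job
from h import *
S,T=[pickle.load(open(f"{n}0.pkl","rb")) for n in("scene","top")]
# carrier yaw from cover front edge & foot front
for z,a,b in((.11,(85,268),(303,258)),(.005,(88,320),(292,311))):
    P=[onplane(T,(295+p[0]/4.4,190+p[1]/4.4),z) for p in(a,b)]; v=P[0]-P[1]; print(P,np.arctan2(-v[0],v[1]),np.linalg.norm(v))
q=tcpq(-.093,0)
print(kinematics.ik([.52,.28,.005],q))
for p in([.43,-.1,.05],[.5,-.095,.2]): print(kinematics.ik(p,tcpq(.046,.5)))
env.reach([.50,.28,.20],q)
d=eyes.grab_frame("wrist"); pickle.dump(d,open("w1.pkl","wb")); cv2.imwrite("pics/w1.png",d["frame"][:,:,::-1])
s=monitor.sense(); print(s["clock"],s["joints"],s["position"],d["mtx"])
E
```

```text
[array([ 0.5414, -0.0306,  0.11  ]), array([ 0.5485, -0.1592,  0.11  ])] 0.055672813602144135 0.1287392968515437
[array([ 0.525, -0.032,  0.005]), array([ 0.5319, -0.1607,  0.005 ])] 0.05352689022549893 0.1288678828269814
[ 0.2957  0.7136  1.5112 -0.      0.9167 -1.1821]
None
[-0.5624  0.083   1.9574  0.4256  0.7259 -2.4463]
1.7417 [ 0.3078  0.4423  1.3954  0.0002  1.3037 -1.1713] [0.4994 0.2809 0.2002] [[371.6483   0.     316.5641]
 [  0.     371.6483 239.458 ]
 [  0.       0.       1.    ]]
```

View pics/w1.png

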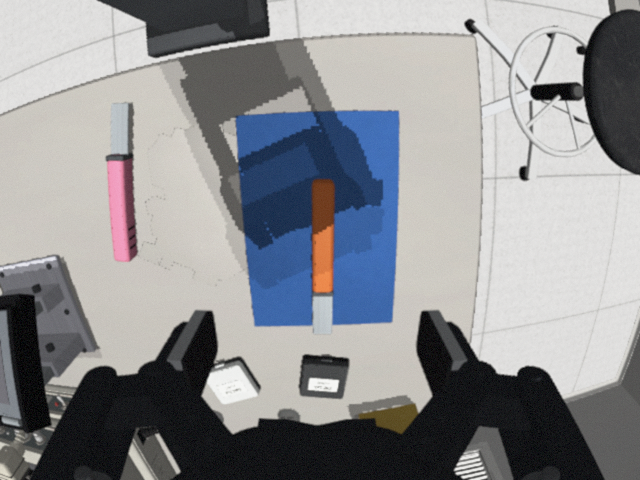

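Wrist view: the orange tool runs from the handle's rear at (322,180) to its front at (322,293), with the blade end at (322,333). The pink one is clear, at (120,190). Now I measure the tool and scan the reach for different grasp points and both half turns.

```bash
cat >> h.py <<'E'
def tcp_of(tip,yaw,a,gx,gz,flip=False):
    """TCP position+quat with blade_tip(mid-plane) at tip; TCP at (gx,0,gz) in tool frame"""
    R=toolR(yaw,a); q=R*FLIP
    if flip: q=q*Rn.from_euler("z",np.pi)
    return np.array(tip)+R.apply([gx-.105,0,gz-.012]), q.as_quat()
def sl(o,yaw,u,v,w,a=.5):
    return np.array(o)+toolR(yaw,a).apply([u,v,w])
E
python3 - <<'E'
from bench import env, kinematics, monitor, eyes, job
from h import *
d=pickle.load(open("w1.pkl","rb"))
c,r=big(mask(d,(3,120,40),(20,255,255),(290,160,360,310))); print(r)
for p in cv2.boxPoints(r): print(p,fplane(d,p,.026)[:2])
h=cv2.cvtColor(d["frame"],cv2.COLOR_RGB2HSV)
print("col322",[(y,*map(int,d["frame"][y,322])) for y in range(288,340,3)])
print("tip",fplane(d,(322,333),.0155)[:2])
o=[.5486,-.0955,.099]
for flip in(0,1):
  for gx in(-.02,0,.02,.035):
    for dz in (.003,):
      out=[]
      for u,w in((-8,20),(-8,2),(24,2),(26,10),(48,70),(80,85),(112,98)):
        p,q=tcp_of(sl(o,.054,u/1e3,0,w/1e3),.054,.5,gx,.002,flip); j=kinematics.ik(p,q); out.append(None if j is None else (round(j[2],2),round(j[4],2),round(j[5],2)))
      print(flip,gx,out)
E
```

```text
((322.5, 235.5), (21.0, 113.0), 0.0)
[312. 292.] [0.5768 0.2696]
[312. 179.] [0.4696 0.2799]
[333. 179.] [0.4712 0.2978]
[333. 292.] [0.5787 0.2895]
col322 [(288, 236, 138, 77), (291, 217, 126, 71), (294, 90, 93, 99), (297, 191, 199, 202), (300, 195, 201, 205), (303, 191, 199, 204), (306, 195, 203, 207), (309, 192, 198, 202), (312, 193, 203, 205), (315, 194, 201, 204), (318, 191, 199, 203), (321, 191, 197, 202), (324, 189, 197, 199), (327, 188, 194, 198), (330, 186, 191, 196), (333, 188, 193, 192), (336, 201, 197, 191), (339, 200, 197, 191)]
tip [0.6313 0.2746]
0 -0.02 [None, None, None, None, (np.float64(2.17), np.float64(0.53), np.float64(-2.81)), (np.float64(2.09), np.float64(0.6), np.float64(-2.66)), (np.float64(2.01), np.float64(0.66), np.float64(-2.54))]
0 0 [None, None, None, None, (np.float64(2.12), np.float64(0.55), np.float64(-2.72)), (np.float64(2.04), np.float64(0.62), np.float64(-2.59)), (np.float64(1.95), np.float64(0.68), np.float64(-2.48))]
0 0.02 [None, None, None, (np.float64(2.1), np.float64(0.42), np.float64(-2.87)), (np.float64(2.07), np.float64(0.57), np.float64
[... 1318 characters left out ...]
0.38), np.float64(0.04)), (np.float64(2.1), np.float64(0.4), np.float64(0.24)), (np.float64(2.1), np.float64(0.42), np.float64(0.28)), (np.float64(2.07), np.float64(0.57), np.float64(0.49)), (np.float64(1.98), np.float64(0.63), np.float64(0.62)), (np.float64(1.9), np.float64(0.7), np.float64(0.72))]
1 0.035 [(np.float64(2.15), np.float64(0.42), np.float64(0.2)), (np.float64(2.14), np.float64(0.39), np.float64(0.14)), (np.float64(2.06), np.float64(0.42), np.float64(0.33)), (np.float64(2.06), np.float64(0.43), np.float64(0.36)), (np.float64(2.03), np.float64(0.58), np.float64(0.55)), (np.float64(1.94), np.float64(0.65), np.float64(0.66)), (np.float64(1.85), np.float64(0.72), np.float64(0.75))]
```

```bash
cat >> h.py <<'E'
GX,GZ=.015,.002
E
python3 - <<'E'
from bench import env, kinematics, monitor, eyes, job
from h import *
d=pickle.load(open("w1.pkl","rb")); s=monitor.sense()
cam=-d["view"][:3,:3].T@d["view"][:3,3]; print("cam in tcp",Rn.from_quat(s["ee_rot"]).inv().apply(cam-s["position"]))
yaw=-.0866; o=np.array([.5258,.2840,.002]); tip=o+toolR(yaw,0).apply([.105,0,.012])
p,q=tcp_of(tip,yaw,0,GX,GZ,True); print(p)
np.save("pick.npy",np.r_[p,q])
env.reach(p+[0,0,.08],q)
print(env.movel(p,velocity=.1,guard=15), monitor.sense()["position"])
env.close_gripper(80); s=monitor.sense(); print(s["finger_gap"],s["gripper_force"],s["contact_force"],s["position"])
env.movel(p+[0,0,.2],velocity=.2)
s=monitor.sense(); print(s["clock"],s["finger_gap"],s["gripper_force"],s["joints"],s["contact_force"])
c=[.5486,-.0955,.099]
tip=sl(c,.054,-.02,0,.05)
p,q=tcp_of(tip,.054,.5,GX,GZ,True)
env.reach(p+[-.02,.06,.12],q); env.reach(p,q)
for n in("wrist","scene","top"):
    d=eyes.grab_frame(n); pickle.dump(d,open(n+"2.pkl","wb"))
    if n=="wrist": cv2.imwrite("pics/w2.png",d["frame"][:,:,::-1]); print(fproj(d,tip))
s=monitor.sense(); print(s["clock"],s["joints"],s["position"]-p,s["contact_force"])
E
```

```text
cam in tcp [ 0.084   0.0003 -0.1411]
[0.5407 0.2827 0.004 ]
False [0.5412 0.2828 0.0047]
0.2157004690190964 79.39021825790405 [0.6274 0.1032 3.6059] [0.541  0.2828 0.0044]
7.0917 0.21535891529124812 78.72527360916138 [ 0.2899  0.523   1.2644 -0.      1.3565  1.9474] [ 0.4534  0.6719 -1.6068]
[318.3164 100.9709]
9.1667 [-0.6948  0.1791  2.2514  0.8215  0.4634  0.1194] [0.0008 0.0003 0.0014] [-0.1277 -0.9317 -2.004 ]
```

View pics/w2.png

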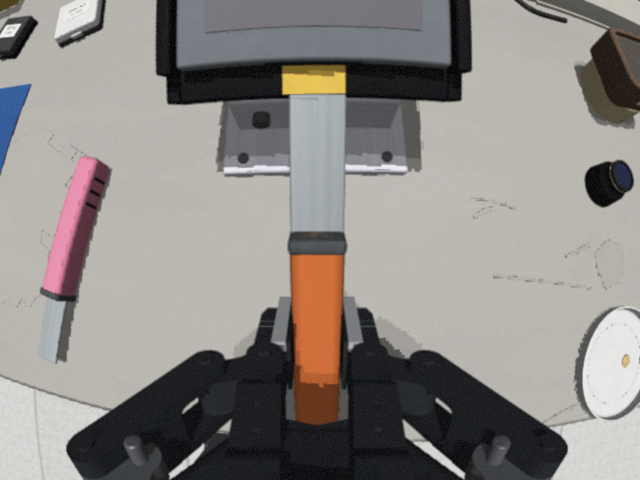

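Wrist view: the blade is in hand and straight, its front edge at about (318,95). The yellow mark lies beyond it at columns 282–346, rows 66–94, well centred. I compute where the ledge lies relative to the tip before feeling for it.

Run:
```python
from h import *
W,S,T=[pickle.load(open(n+"2.pkl","rb")) for n in("wrist","scene","top")]
c=np.array([.5486,-.0955,.099]); R=toolR(.054,.5)
print("blade front edge",)
cr,r=fish(W,(318,95)); 
n=R.as_matrix()[:,2]
def inter(px,w):
    c0,r=fish(W,px); p=c0+r*((c+R.apply([0,0,w])-c0)@n)/(r@n); return R.inv().apply(p-c)
print("tip uvw",inter((317.5,95),.0515), "tip sides",inter((290,95),.0515),inter((346,95),.0515))
for w in(-.003,0,.003): print(w,[inter(p,w) for p in((284,66),(284,94),(345,66),(282,80),(346,80))])
m=mask(W,(20,100,80),(35,255,255),(270,50,360,110)); ys,xs=np.nonzero(m); print(xs.min(),xs.max(),ys.min(),ys.max())
for col in (285,318,343): y=ys[xs==col]; print(col,y.min(),y.max())
for D,roi in((S,(325,222,360,250)),(T,(325,240,352,260))):
    ys,xs=np.nonzero(mask(D,(20,100,80),(35,255,255),roi)); print(len(xs),xs.mean(),ys.mean())
```

```text
blade front edge
tip uvw [-0.018   0.0003  0.0515] tip sides [-0.0179  0.0097  0.0515] [-0.0179 -0.0094  0.0515]
-0.003 [array([-0.0002,  0.0164, -0.003 ]), array([-0.0142,  0.0165, -0.003 ]), array([-0.0002, -0.0131, -0.003 ]), array([-0.0072,  0.0174, -0.003 ]), array([-0.0073, -0.0136, -0.003 ])]
0 [array([-0.0006,  0.0162,  0.    ]), array([-0.0144,  0.0162, -0.    ]), array([-0.0006, -0.0128, -0.    ]), array([-0.0075,  0.0171,  0.    ]), array([-0.0076, -0.0133,  0.    ])]
0.003 [array([-0.001 ,  0.0159,  0.003 ]), array([-0.0146,  0.0159,  0.003 ]), array([-0.001 , -0.0126,  0.003 ]), array([-0.0078,  0.0168,  0.003 ]), array([-0.0079, -0.0131,  0.003 ])]
281 345 65 94
285 66 94
318 65 93
343 65 93
57 341.2280701754386 234.75438596491227
50 339.24 252.14
```

```bash
cat >> h.py <<'E'
C=np.array([.5486,-.0955,.099]); YAW=.054; DV=.0017; DU=.0015
def pose(u,w,a=.5): # actual tip (mid-plane) at u,w on slot mid line
    return tcp_of(sl(C,YAW,u-DU,DV,w),YAW,a,GX,GZ,True)
def where(s):
    R=Rn.from_quat(s["ee_rot"])*Rn.from_euler("z",np.pi)*FLIP.inv()
    tip=s["position"]+R.apply([.105-GX,0,.012-GZ]); x=R.as_matrix()[:,0]
    return np.r_[toolR(YAW,.5).inv().apply(tip-C)*1e3+[DU*1e3,-DV*1e3,0],np.arcsin(x[2])]
E
python3 - <<'E'
from bench import env, kinematics, monitor, eyes, job
from h import *
p,q=pose(-.0075,.014); env.movel(p,velocity=.08,frame=q)
env.hold(.3); s=monitor.sense(); print(s["clock"],where(s),s["contact_force"])
p,q=pose(-.0075,-.008); print(env.movel(p,velocity=.012,frame=q,guard=3))
s=monitor.sense(); print(s["clock"],where(s),s["contact_force"],s["ft_torque"])
E
```

```text
10.0917 [-7.4117 -0.1377 14.2847  0.5004] [-0.2696 -0.5873 -0.8322]
True
11.175 [-7.5761 -0.0009  1.2431  0.4999] [-1.8114 -0.0586  4.1912] [ 0.0321 -0.4101 -0.0197]
```

Contact came at the expected place (ledge at w ≈ -0.3 mm in my frame). I lift 0.9 mm clear and slide home.

Run:
```python
from bench import env, kinematics, monitor, eyes, job
from h import *
W=.0022
p,q=pose(-.0075,W); env.movel(p,velocity=.02,frame=q)
s=monitor.sense(); print(where(s),s["contact_force"])
p,q=pose(.030,W); print(env.movel(p,velocity=.02,frame=q,guard=8))
s=monitor.sense(); print(s["clock"],where(s),s["contact_force"],s["ft_torque"])
d=eyes.grab_frame("wrist"); pickle.dump(d,open("w3.pkl","wb")); cv2.imwrite("pics/w3.png",d["frame"][:300,120:520,::-1].repeat(2,0).repeat(2,1))
```

```text
[-7.6881  0.1417  2.1324  0.4996] [ 0.7795  0.521  -1.0496]
True
12.875 [24.4115  0.1956  1.8867  0.4988] [-2.4525 -0.887   1.4729] [-0.0413  0.0353 -0.0881]
```

View pics/w3.png

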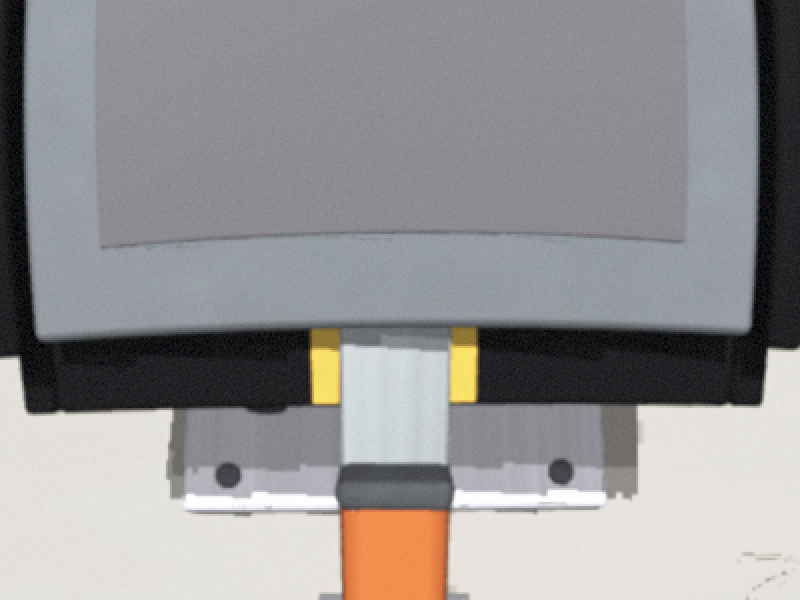

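Wrist crop: the blade (columns 342–448) sits centred on the yellow mark and enters under the cover's front edge, at row 330. It stopped at u = 24.4 mm, which is the step, so it is fully home. Now I lever and swing.

```bash
cat >> h.py <<'E'
H=np.array([.1144,.00775])
def arc(th,s=.0905,a=.5,push=0.):
    d=np.array([-np.cos(th),np.sin(th)]); n=np.array([-np.sin(th),-np.cos(th)])
    k=H+s*d+(.003-push)*n; b=a-.5
    return pose(*(k-.0015*np.array([-np.sin(b),np.cos(b)])),a)
E
python3 - <<'E'
from bench import env, kinematics, monitor, eyes, job
from h import *
def go(p,q,v,g=25):
    r=env.movel(p,velocity=v,frame=q,guard=g); s=monitor.sense(); print(r,round(s["clock"],2),where(s),s["contact_force"]); return r
# lever about ledge point u=-10,w=0 from tip (23.8,2.0)
f=np.array([-.010,0.])
for b in(.05,.1):
    r=np.array([.0338,.0020]); t=f+[np.cos(b)*r[0]-np.sin(b)*r[1],np.sin(b)*r[0]+np.cos(b)*r[1]]
    p,q=pose(*t,.5+b); go(p,q,.02)
for th,a in((.06,.6),(.15,.56),(.3,.5)):
    p,q=arc(th,a=a)
    if go(p,q,.04): break
d=eyes.grab_frame("wrist"); cv2.imwrite("pics/w4.png",d["frame"][:300,120:520,::-1].repeat(2,0).repeat(2,1))
E
```

```text
False 13.26 [23.4342  0.0851  3.6166  0.5488] [-2.9501  0.0326  0.6177]
False 13.59 [23.6372  0.0069  5.4138  0.5991] [-2.597   0.5065  2.2944]
False 13.84 [23.8763  0.124   8.557   0.599 ] [-0.4506 -0.3115 -1.8799]
False 14.28 [24.6781 -0.0248 16.7929  0.5605] [ 0.3168  0.0833 -1.584 ]
False 14.9 [26.9539  0.0663 29.9408  0.5003] [ 0.0795  0.1778 -2.2052]
```

View pics/w4.png

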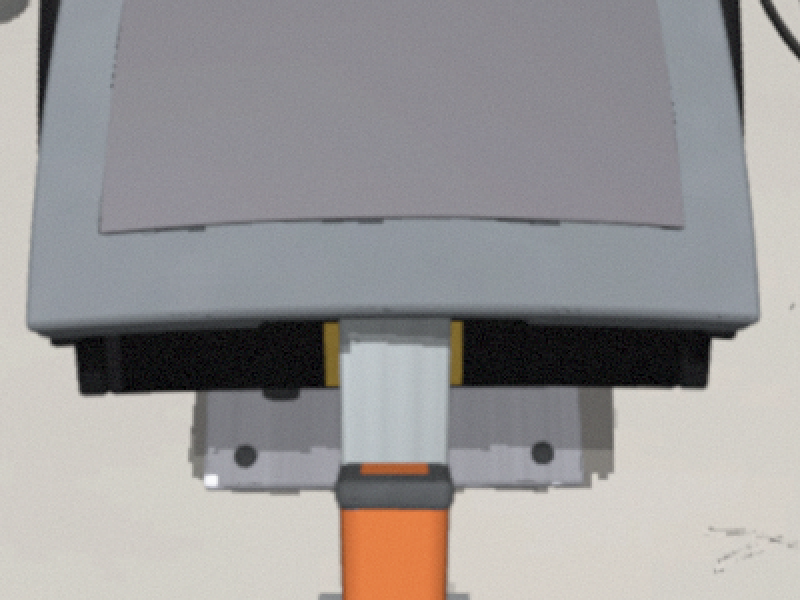

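Wrist crop: the cover's front edge (row 315) has risen and the blade is still centred beneath it. I continue the swing to the stop.

Run:
```python
from bench import env, kinematics, monitor, eyes, job
from h import *
def go(p,q,v,g=25):
    r=env.movel(p,velocity=v,frame=q,guard=g); s=monitor.sense(); print(r,round(s["clock"],2),where(s),s["contact_force"]); return r
for th in(.5,.7,.9,1.1,1.3,1.48):
    p,q=arc(th)
    if go(p,q,.07): break
p,q=arc(1.57,push=.008); go(p,q,.03,15)
for n in("scene","wrist"):
    d=eyes.grab_frame(n); cv2.imwrite(f"pics/{n}5.png",d["frame"][:,:,::-1]); pickle.dump(d,open(n+"5.pkl","wb"))
```

```text
False 15.36 [33.7078 -0.0805 47.0517  0.5008] [ 0.0029  0.5046 -1.0971]
False 15.77 [43.2982 -0.0151 62.1383  0.5005] [ 0.4169 -0.2926 -1.8068]
False 16.18 [55.828  -0.0406 75.1521  0.5005] [ 0.1313 -0.267  -1.4978]
False 16.58 [70.6553 -0.0191 85.444   0.5004] [-0.3612 -0.3067 -1.3506]
False 16.99 [87.2573 -0.0174 92.5522  0.5004] [-0.2561  1.0575 -1.4972]
False 17.38 [103.1675   0.037   96.0425   0.5003] [ 0.0212  0.0874 -2.4546]
True 17.78 [111.2811   0.7483  95.0968   0.4942] [-0.2468 -0.3697 -2.0739]
```

View pics/scene5.png

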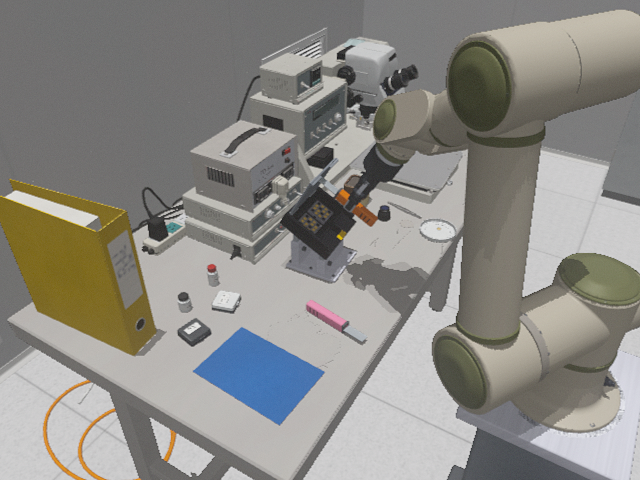

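Scene view: the case interior is open, with the cover standing back at about (315,180). The stop was felt at u = 111.3 mm, against 111.4 expected. One gentle confirming push, then I retreat and lay the tool back on the mat.

Run:
```python
from bench import env, kinematics, monitor, eyes, job
from h import *
p,q=arc(1.57,push=-.004); env.movel(p,velocity=.03,frame=q)
p,q=arc(1.57,push=.008); print(env.movel(p,velocity=.02,frame=q,guard=12)); print(where(monitor.sense()))
p,q=arc(1.57,push=-.09); env.movel(p,velocity=.1,frame=q)
d=eyes.grab_frame("wrist"); cv2.imwrite("pics/w6.png",d["frame"][:,:,::-1])
s=monitor.sense(); print(s["clock"],s["position"],s["finger_gap"])
k=np.load("pick.npy"); P,Q=k[:3],k[3:]
env.reach(p+[-.01,.15,.08],Q); env.reach(P+[0,0,.12],Q)
d=eyes.grab_frame("scene"); cv2.imwrite("pics/s6.png",d["frame"][:,:,::-1])
env.movel(P+[0,0,.02],velocity=.15)
print(env.movel(P+[0,0,-.002],velocity=.015,guard=4)); s=monitor.sense(); print(s["clock"],s["position"]-P,s["contact_force"],s["ft_torque"])
```

```text
True
[111.1325   0.6264  95.4827   0.4949]
19.6417 [ 0.4459 -0.0995  0.1417] 0.21206828259615368
True
23.7667 [-0.     -0.      0.0004] [-0.1394  1.4776  5.6959] [0.0061 0.0731 0.0298]
```

View pics/w6.png

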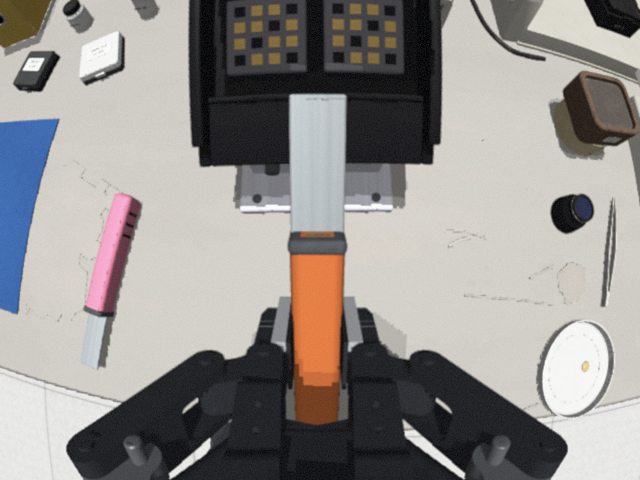

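Wrist view: the tray lies open and the tool has not shifted in the grip. The tool is now in contact with the mat, so I release, back off and check.

Run:
```python
from bench import env, kinematics, monitor, eyes, job
from h import *
P=np.load("pick.npy")[:3]
env.release(); env.movel(P+[0,0,.20],velocity=.15); env.reach(P+[-.2,.08,.25],np.load("pick.npy")[3:]); env.hold(.5)
T=eyes.grab_frame("top"); S=eyes.grab_frame("scene"); print(monitor.sense()["clock"])
out=np.zeros((600,800,3),np.uint8)
out[:600,:400]=cv2.resize(S["frame"][160:400,190:350],(400,600)); out[:400,400:]=cv2.resize(T["frame"][180:310,160:290],(400,400)); out[400:,400:]=cv2.resize(T["frame"][180:270,290:470],(400,200))
cv2.imwrite("pics/end.png",out[:,:,::-1])
```

```text
27.3917
```

View pics/end.png

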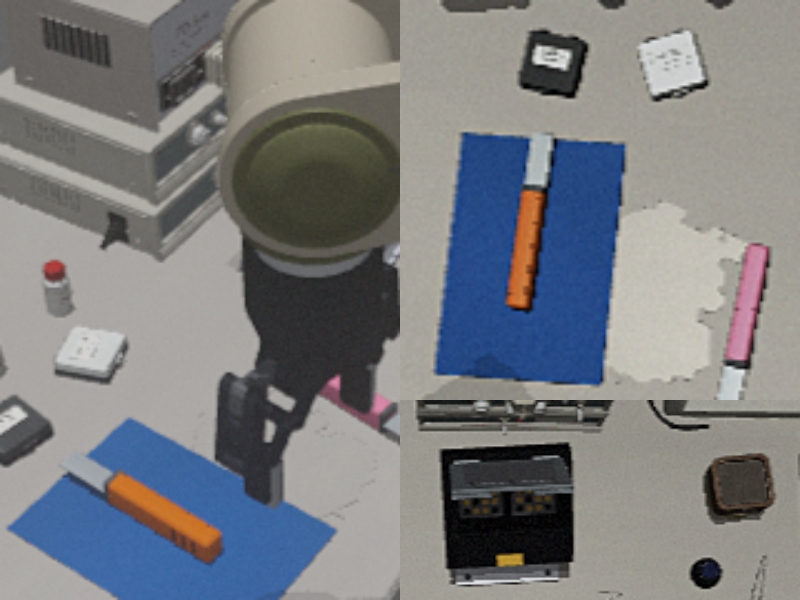

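The tool lies flat on the mat, the cover stands wide open and the other things are where they were. Handing in.

```bash
python3 -c "
from bench import job
print(job.hand_in())"
```

```text
the job is handed in; nothing more can be done
None
```

The job is handed in: I slid the blade fully home before lifting, swung the cover open to its stop, and laid the blade flat with its handle on the blue mat, using about 27 s of the 61 s.

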